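Tip the drop-in board into the pine hatch frame

TASK

Fit the plywood board into the pine hatch frame on the bench: it is longer than the opening, so hold it by its grip batten, tip one short end well into the deep pocket under the wide lip, lower the other end past the narrow lip until the board lies flat on both ledges, then slide it back fully home under the narrow lip, snug against the end rail, and let go. Work by feel and gently: the fit is tight and the pocket's depth cannot be seen, so never press the board on the frame harder than about 25 N (2.5 kg) while it is tipped, nor the board or gripper harder than 40 N at any time, and leave the other things on the bench and the frame where they are.

Things in the scene. Friction and masses are not known exactly. Their poses are not given: they have to be found in the camera images.
- frame: Pine hatch frame screwed to the bench, 266 (x) by 170 (y) by 56 mm high, all rigid. Origin on the bench under the middle; z up; +x towards the wide lip and deep pocket. Below, frame coordinates in mm. Inside width y -65 to 65 between the side rails (tops z 56). Ledge tops at z 24, under x -101 to -71 and x 63 to 125. Lips over both ends: underside z 46, top z 55 to 56, the opening lies between them.
- wide_lip (a point): Mid-edge of the wide lip's underside, frame (89, 0, 46). The lip covers x 89 to 125. The pocket under it is closed by a rigid hidden batten (z 24 to 45), face anywhere from x 105.5 to 121.5: different each time, not measured, to be felt for. It is always 202.5 from the narrow lip's edge, so the 200 mm board clears that lip only with its end within 2.5 of the batten.
- home_stop (a point): Corner of the ledge and the end rail's inner face under the narrow lip, frame (-101, 0, 24). The narrow lip covers from x -101 to an edge between -97 and -81 (hand fitted, varies); end rail x -121 to -101. Home: the board flat on both ledges, one end against this rail, so its middle is at frame x -1, its underside at z 24, its other end at x 99, 10 mm under the wide lip.
- board_grip (a point): Middle of the board's grip batten: 22 (board x) by 70 (board y) by 40 mm high, on the middle of the plate, its centre 29 mm and its top 49 mm above the board's underside. Plate: plywood 200 (x) by 120 (y) by 9 mm, in all 0.2 to 0.3 kg, same either way round, at first flat on the bench, batten up. Axes: the board's, z up. Pinch across the 22 mm.
- board_mid (a point): Middle of the same board's plate, half-way through its 9 mm thickness (4.5 mm above the underside); axes as the board's.
- board_end_a (a point): Middle of the plate's end face at board x = +100 mm, half-way through the thickness.
- board_end_b (a point): Middle of the plate's end face at board x = -100 mm, half-way through the thickness.
Not all that is in view belongs to the job. Of the things shaped like the part that bears board_grip, the wooden one is meant.

How it is judged (in metres and radians):
On the way, in this order (a step that is already met when the one before it is completed fails the run):
1. the board, tipped, has one end in the deep pocket under the wide lip (((x of board_end_a in the frame of frame between 0.094 and 0.13 m and z of board_end_a in the frame of frame between 0.02 and 0.046 m and y of board_end_a in the frame of frame between -0.065 and 0.065 m) or (x of board_end_b in the frame of frame between 0.094 and 0.13 m and z of board_end_b in the frame of frame between 0.02 and 0.046 m and y of board_end_b in the frame of frame between -0.065 and 0.065 m)) and angle between board_mid's own z axis and vertical above 0.07 rad), for 0.1 s.
2. the board lies flat on both ledges below the lips (angle between board_mid's own z axis and vertical below 0.03 rad and z of board_mid in the frame of frame between 0.0265 and 0.031 m and y of board_mid in the frame of frame between -0.01 and 0.01 m), for 0.1 s.
At the end, for the whole second after the job is handed in: The board lies flat (0.03 rad) on both ledges (mid-plate 26.5 to 31 mm up, within 10 mm of the frame's centre line, turned under 0.06 rad), its end within 2.5 mm of the end rail under the narrow lip, at rest and released (all of step 2 and x of board_mid in the frame of frame between -0.004 and 0.0015 m and angle between the x axis of board_mid and the x axis of frame, either way round below 0.06 rad and linear speed of board below 0.01 m/s); the robot touches nothing.
It fails at once if the tipped board (over 0.05 rad) is pressed on the frame with more than 25 N (contact force between board and frame above 25 N and angle between board_mid's own z axis and vertical above 0.05 rad).
It fails at once if the board is pressed on the frame with more than 40 N (contact force between board and frame above 40 N).
It fails at once if the gripper or arm presses on the frame with more than 40 N (contact force between the arm and frame above 40 N).
It fails at once if the fingers press on the frame with more than 40 N (contact force between the fingers and frame above 40 N).
It fails at once if another thing on the bench is shifted by more than 40 mm (distance of any of offcut, strip, glue, screw_box, driver, square, rail_a, mallet from where it was at the start of the episode above 0.04 m).
It also fails if it takes over 54 s, if anything falls off the work surface, if the arm or the gripper's body presses on something with over 40 N, if the wrist force passes 120 N, or if a joint passes its speed limit or range.

ROBOT

A 6-joint arm with a two-finger parallel gripper is mounted at the origin on the work surface. World frame = base frame: x ahead of the robot, y to its left, z up, the work surface at z = 0. Lengths are in mm, angles in rad, forces in N, time in s.
With the tool pointing down it reaches from about 275 to 1000 mm from the base axis. Payload 8.4 kg.
Tool frame: the origin (TCP) lies midway between the tips of the shut fingers; the grasp point (between the pads) lies 19 mm behind it; z points along the fingers, y is the line along which they close (so a half turn about z gives the same grasp; the last joint's range is limited). The gripper opens to 85 mm and grips with 20 to 120 N. Pads are 22 mm wide; open, the fingers measure 114 mm over their backs; the gripper's body (76 mm by 85 mm) begins 54 mm behind the grasp point. The pads swing forward as they close: fully open they stand 13 mm farther back than shut.
Start: joints at [1.342, 0.353, 1.633, -0, 1.155, -0.002], TCP at [140.536, 608.997, 231.281] pointing down, gripper open.
Joint ranges: [-2.63, 2.63], [-0.92, 2.1], [0.06, 2.66], [-1.3, 4.44], [0, 2.69], [-3.02, 3.02]. Speed limits (rad/s): [2.22, 2.22, 2.79, 3.14, 3.14, 3.14].

INTERFACE

Orientations are given as [roll, pitch, yaw] about the fixed x, y, z axes, in that order (R = Rz(yaw) Ry(pitch) Rx(roll)).
In Python, from rig import monitor, imaging, r gives the robot as it stands.
- The arm moves only by the tool drive_tool, never from a script. Its argument "plan" is a list of rows, each an object of numbers: "x", "y", "z": the shift along the tool's x, y, z in units of 50 mm (1.0 is 50 mm); "ax", "ay", "az": the turn, a rotation vector about the tool's x, y, z in units of 6 degrees (1.0 is 6 degrees); "hand": the finger opening in mm, from 0 to 85.4. In form: [{"x": .., "y": .., "z": .., "ax": .., "ay": .., "az": .., "hand": ..}, ...]. A call has 1 to 8 rows; each row is the pose to reach, as a shift and turn from the pose commanded when the call began, along the tool's axes at that moment; what a row does not reach only later rows make up. A row lasts 1/10 s, in which the tool goes at most 50 mm and 8.59 degrees, less where a joint would pass 70% of its speed; a pose out of reach is approached as far as the arm can. A call with a gripper value outside its range is refused whole. The fingers move at their own pace and stop on an object; "grip_force" is the grip in N (left out, the last holds). Time passes only in rows, so rows that repeat a pose let the fingers close. It gives the time, the measured TCP pose, the force, the opening and the grip force at its end, in the units of the state.
- monitor.sense(): the state, without advancing time (a new reading comes with each control period).
- imaging.grab_frame(name): name is "side" or "top" or "wrist"; returns the picture (400x640x3 uint8, red, green, blue); there is no depth.
- imaging.camera_info(name): a dict with "mtx" (3x3 intrinsics, pixels), "R" (3x3) and "t" (3): a world point X has camera coordinates R X + t. Camera axes: x right, y down, z forward; pixel columns grow to the right and rows downward; lengths in mm; the calibration is good to about 2 mm. A picture is of the moment at which its call begins: read the wrist's pose just before it. camera_info takes no time and is no camera call; for the wrist camera it gives the pose at the moment of the call.
- r.sign_off(): hands the job in; it is judged then, once.
The state is a dict: "clock": time; "qpos": joint angles; "qvel": joint speeds; "joint_efforts": joint torques, N m; "eef_pos": TCP position; "tcp_rot": TCP orientation; "contact_force": force on the tool from outside, world axes, zero at the start; "wrist_torque": the same for the moment, N m; "opening": opening from 0.0 (shut) to 1.0 (fully open); "grasp_force": force on a finger pad.
Only numpy, scipy, OpenCV 4.12 (cv2) and the standard library are available. Lean on these libraries where they do the work, as an engineer would, in place of code of your own. Each camera call takes 0.05 s, during which the arm holds its last target. There are 200 camera calls.

## Working session

There is one attempt and no reset: what is moved stays moved. The work goes in short steps, Python scripts to look and compute and a tool call to move; the robot and the scene stay as the last step left them, time stands still between calls to the robot, and variables do not carry over. Pictures are saved under pics/ and viewed, at most 10 in all, crops included, and the job is handed in when it is done.

Besides the shell and the picture viewer there is one more tool, called after "Call:" as name([rows], argument=value, ...), one row to a line, values as JSON. drive_tool: Moves the arm, as the interface text tells. Its arguments: {"type":"object","properties":{"plan":{"type":"array","items":{"type":"object","properties":{"x":{"type":"number"},"y":{"type":"number"},"z":{"type":"number"},"ax":{"type":"number"},"ay":{"type":"number"},"az":{"type":"number"},"hand":{"type":"number"}}}},"grip_force":{"type":"number"}},"required":["plan"]}

```bash
ls; mkdir -p pics
python3 - <<'E'
from rig import monitor, imaging, r
import cv2
print(monitor.sense())
for n in ("top","side"):
    im=imaging.grab_frame(n); cv2.imwrite(f"pics/{n}0.png",im[:,:,::-1]); print(n,imaging.camera_info(n))
E
```

```text
pics
{'clock': 0.0, 'qpos': array([ 1.34159212e+00,  3.53681964e-01,  1.63413436e+00, -4.63825071e-07,
        1.15521307e+00, -2.37903074e-03]), 'qvel': array([ 1.87264290e-03, -4.83291096e-04, -6.02917743e-04,  8.36581173e-04,
       -4.89306190e-04, -9.58137492e-05]), 'joint_efforts': array([ 9.62853337e-04, -6.05272722e+01, -3.42049778e+01,  1.12587929e-04,
        9.41046746e-03, -8.13602838e-06]), 'eef_pos': array([140.43086817, 608.52339163, 230.54047229]), 'tcp_rot': array([-3.14015592e+00, -2.99397306e-06,  2.91476766e+00]), 'contact_force': array([-1.03413917,  0.90967782, -0.08885393]), 'wrist_torque': array([ 0.00714522,  0.02449153, -0.05831424]), 'grasp_force': 0.0, 'opening': 1.0032854191177465}
top {'mtx': array([[377.77945048,   0.        , 321.00323261],
       [  0.        , 377.77945048, 209.41984015],
       [  0.        ,   0.        ,   1.        ]]), 'R': array([[-0.00658372, -0.99994799, -0.00778903],
       [-0.99760769,  0.00710394, -0.06876366],
       [ 0.06881541,  0.00731767, -0.99760257]]), 't': array([  14.62037634,  446.9921473 , 1037.82779546])}
side {'mtx': array([[425.08136762,   0.        , 320.85147662],
       [  0.        , 425.08136762, 199.61729963],
       [  0.        ,   0.        ,   1.        ]]), 'R': array([[ 0.71836673, -0.69525702,  0.02381025],
       [-0.35411155, -0.39491388, -0.84773111],
       [ 0.598794  ,  0.60055034, -0.52989154]]), 't': array([-308.87828701,  220.90734274, 1003.11436521])}
```

View pics/top0.png

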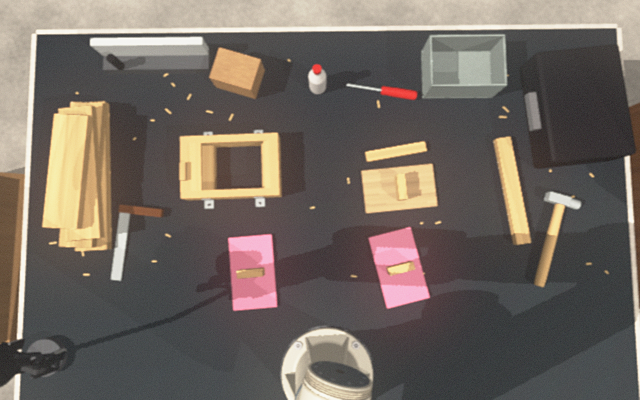

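View pics/side0.png

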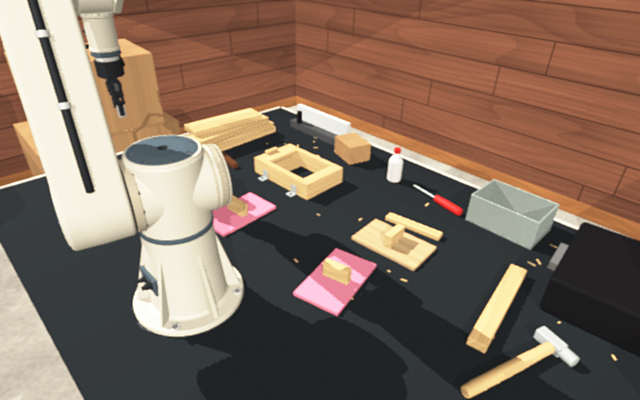

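The plywood board with its batten is at top-view (400,188). The other two candidates, at (252,272) and (400,267), have the same shape but are pink, so the plywood one fits "the wooden one". The frame is at about (230,167). I'll enlarge both.

Run:
```python
import cv2,numpy as np
im=cv2.imread("pics/top0.png")
a=cv2.resize(im[120:216,170:292],None,fx=5,fy=5,interpolation=cv2.INTER_CUBIC)[:, :400*2]
b=cv2.resize(im[135:220,350:450],None,fx=5,fy=5,interpolation=cv2.INTER_CUBIC)
h=max(a.shape[0],b.shape[0]);pad=lambda q:cv2.copyMakeBorder(q,0,h-q.shape[0],0,0,0)
o=np.hstack([pad(a),pad(b)]);print(o.shape);cv2.imwrite("pics/crop1.png",cv2.resize(o,(o.shape[1]*7//10,o.shape[0]*7//10)))
```

```text
(480, 1110, 3)
```

View pics/crop1.png

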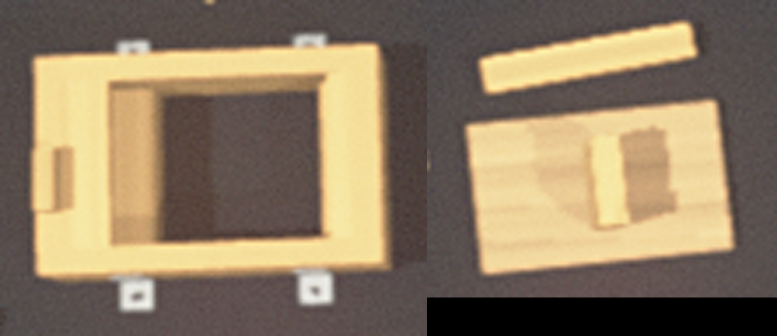

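```bash
cat > h.py <<'E'
import numpy as np, cv2
from scipy.spatial.transform import Rotation as Ro
from rig import monitor, imaging, r
def ray(ci,uv,z):
    uv=np.atleast_2d(uv).astype(float); R,t,K=ci["R"],ci["t"],ci["mtx"]
    d=np.c_[uv,np.ones(len(uv))]@np.linalg.inv(K).T@R; c=-R.T@t
    return c+d*((z-c[2])/d[:,2])[:,None]
def proj(ci,X):
    p=np.atleast_2d(X)@ci["R"].T+ci["t"]; p=p@ci["mtx"].T; return p[:,:2]/p[:,2:]
def tool(target,rpy=None,s=None):
    "shift (units of 50mm) and turn (units of 6deg) from present pose to target, in tool axes"
    s=s or monitor.sense(); R0=Ro.from_euler("xyz",s["tcp_rot"])
    sh=R0.inv().apply(np.array(target)-s["eef_pos"])/50
    rv=(R0.inv()*Ro.from_euler("xyz",rpy)).as_rotvec(degrees=True)/6 if rpy is not None else None
    return sh.round(3),rv if rv is None else rv.round(3)
def st():
    s=monitor.sense(); print("t",round(s["clock"],2),"pos",s["eef_pos"].round(2),"rpy",s["tcp_rot"].round(4),"F",s["contact_force"].round(1),"T",s["wrist_torque"].round(2),"op",round(s["opening"],3),"gf",round(s["grasp_force"],1)); return s
E
python3 - <<'E'
from h import *
im=cv2.imread("pics/top0.png"); ci=imaging.camera_info("top"); s=st()
hsv=cv2.cvtColor(im,cv2.COLOR_BGR2HSV)
m=cv2.inRange(hsv,(8,60,110),(32,255,255))
for (x0,x1,y0,y1,z,n) in ((352,445,160,218,9,"board"),(172,290,128,206,56,"frame")):
    mm=np.zeros_like(m); mm[y0:y1,x0:x1]=m[y0:y1,x0:x1]
    c=max(cv2.findContours(mm,cv2.RETR_EXTERNAL,cv2.CHAIN_APPROX_NONE)[0],key=cv2.contourArea)
    P=ray(ci,c[:,0,:],z); q=cv2.minAreaRect(P[:,:2].astype(np.float32)); print(n,q)
# opening corners of the crop
uv=np.array([[108,82],[108,245],[322,78],[322,238]])/3.5+[170,120]
print(ray(ci,uv,56).round(1))
w=imaging.camera_info("wrist"); c=-w["R"].T@w["t"]; print("wristcam",c, w["R"].round(3), w["mtx"][0,0])
for tgt in ([490,230,330],):
    for yaw in (0,np.pi/2,np.pi,-np.pi/2): print(tgt,yaw,tool(tgt,[np.pi,0,yaw]))
E
```

```text
t 0.1 pos [140.45 608.61 230.68] rpy [-3.1404  0.      2.9148] F [0.  0.1 0.1] T [ 0.   -0.04  0.01] op 0.997 gf 0.0
board ((506.6644592285156, -207.32305908203125), (126.24225616455078, 207.46438598632812), 5.317384243011475)
frame ((564.1651000976562, 259.0853576660156), (180.8280487060547, 278.5180969238281), 1.8731800317764282)
[[626.5 336.9  56. ]
 [499.1 334.9  56. ]
 [628.3 170.4  56. ]
 [503.3 169.8  56. ]]
wristcam [ 75.27433149 624.04370532 372.96758084] [[ 0.225  0.974 -0.001]
 [ 0.942 -0.217  0.257]
 [ 0.25  -0.059 -0.966]] 306.16976837925677
[490, 230, 330] 0 (array([-8.515, -5.809, -1.98 ]), array([-2.0000e-03,  1.6000e-02,  2.7834e+01]))
[490, 230, 330] 1.5707963267948966 (array([-8.515, -5.809, -1.98 ]), array([-9.0000e-03,  7.0000e-03,  1.2834e+01]))
[490, 230, 330] 3.141592653589793 (array([-8.515, -5.809, -1.98 ]), array([-1.100e-02, -1.000e-03, -2.166e+00]))
[490, 230, 330] -1.5707963267948966 (array([-8.515, -5.809, -1.98 ]), array([-8.0000e-03, -1.0000e-02, -1.7166e+01]))
```

Call:
drive_tool([
  {"x": -9.74,"y": -5.17,"z": 0.8,"az": -2.166,"hand": 85},
  {"x": -9.74,"y": -5.17,"z": 0.8,"az": -2.166,"hand": 85},
  {"x": -9.74,"y": -5.17,"z": 0.8,"az": -2.166,"hand": 85},
  {"x": -9.74,"y": -5.17,"z": 0.8,"az": -2.166,"hand": 85},
  {"x": -9.74,"y": -5.17,"z": 0.8,"az": -2.166,"hand": 85},
  {"x": -9.74,"y": -5.17,"z": 0.8,"az": -2.166,"hand": 85},
  {"x": -9.74,"y": -5.17,"z": 0.8,"az": -2.166,"hand": 85},
  {"x": -9.74,"y": -5.17,"z": 0.8,"az": -2.166,"hand": 85},
])

```text
invalid input
```

Run:
```python
from h import *
st(); print(tool([557,247,190],[np.pi,0,np.pi]))
```

```text
t 0.1 pos [140.45 608.61 230.68] rpy [-3.1404  0.      2.9148] F [0.  0.1 0.1] T [ 0.   -0.04  0.01] op 0.997 gf 0.0
(array([-9.744, -5.173,  0.82 ]), array([-1.100e-02, -1.000e-03, -2.166e+00]))
```

Call:
drive_tool([
  {"x": -9.74,"y": -5.17,"z": 0.8,"ax": 0,"ay": 0,"az": -2.166,"hand": 85},
  {"x": -9.74,"y": -5.17,"z": 0.8,"ax": 0,"ay": 0,"az": -2.166,"hand": 85},
  {"x": -9.74,"y": -5.17,"z": 0.8,"ax": 0,"ay": 0,"az": -2.166,"hand": 85},
  {"x": -9.74,"y": -5.17,"z": 0.8,"ax": 0,"ay": 0,"az": -2.166,"hand": 85},
  {"x": -9.74,"y": -5.17,"z": 0.8,"ax": 0,"ay": 0,"az": -2.166,"hand": 85},
  {"x": -9.74,"y": -5.17,"z": 0.8,"ax": 0,"ay": 0,"az": -2.166,"hand": 85},
  {"x": -9.74,"y": -5.17,"z": 0.8,"ax": 0,"ay": 0,"az": -2.166,"hand": 85},
  {"x": -9.74,"y": -5.17,"z": 0.8,"ax": 0,"ay": 0,"az": -2.166,"hand": 85},
])

```text
clock: 0.9
eef_pos: [442.5, 346.3, 202.2]
tcp_rot: [-3.142, -0.0, -3.141]
contact_force: [0.1, 0.5, 0.9]
opening: 0.994
grasp_force: 0.0
```

Run:
```python
from h import *
st(); print(tool([557,247,190],[np.pi,0,np.pi]))
```

```text
t 0.9 pos [442.46 346.33 202.16] rpy [-3.1415e+00 -1.0000e-04 -3.1415e+00] F [0.1 0.5 0.9] T [-0.   -0.02  0.05] op 0.994 gf 0.0
(array([-2.291, -1.987,  0.243]), array([-0.   , -0.001,  0.001]))
```

Call:
drive_tool([
  {"x": -2.29,"y": -1.98,"z": 0.24,"ax": 0,"ay": 0,"az": 0,"hand": 85},
  {"x": -2.29,"y": -1.98,"z": 0.24,"ax": 0,"ay": 0,"az": 0,"hand": 85},
  {"x": -2.29,"y": -1.98,"z": 0.24,"ax": 0,"ay": 0,"az": 0,"hand": 85},
  {"x": -2.29,"y": -1.98,"z": 0.24,"ax": 0,"ay": 0,"az": 0,"hand": 85},
  {"x": -2.29,"y": -1.98,"z": 0.24,"ax": 0,"ay": 0,"az": 0,"hand": 85},
  {"x": -2.29,"y": -1.98,"z": 0.24,"ax": 0,"ay": 0,"az": 0,"hand": 85},
])

```text
clock: 1.5
eef_pos: [555.0, 249.3, 190.1]
tcp_rot: [-3.142, -0.001, -3.141]
contact_force: [0.9, -0.1, 0.2]
opening: 0.999
grasp_force: 0.0
```

Run:
```python
from h import *
import pickle
st(); ci=imaging.camera_info("wrist"); im=imaging.grab_frame("wrist")[:,:,::-1]; cv2.imwrite("pics/w1.png",im); pickle.dump(ci,open("w1.pkl","wb"))
st()
```

```text
t 1.5 pos [555.01 249.31 190.06] rpy [-3.1415e+00 -1.1000e-03 -3.1415e+00] F [ 0.9 -0.1  0.2] T [ 0.03 -0.01  0.02] op 0.999 gf 0.0
t 1.55 pos [554.84 249.65 190.25] rpy [-3.1415e+00 -8.0000e-04 -3.1407e+00] F [-0.5 -0.3  0.1] T [ 0.03  0.01 -0.03] op 0.996 gf 0.0
```

View pics/w1.png

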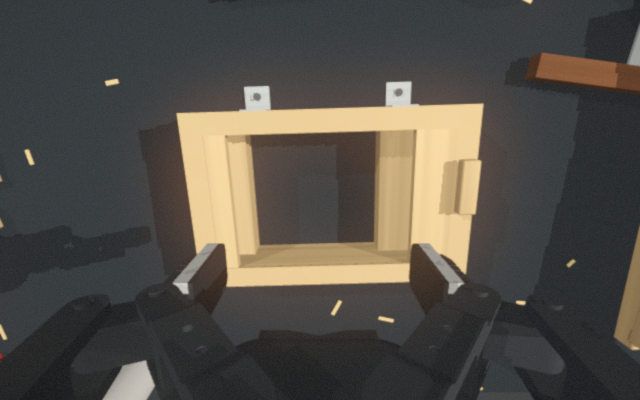

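The frame is in view with the outer top running x 180–480 and y 105–285. The wide lip, with a small block on it at (468,187), is on the right, which is world +y. The ledges' inner edges are at x≈256 and 377.

Run:
```python
from h import *
import pickle
from scipy.signal import find_peaks
ci=pickle.load(open("w1.pkl","rb")); im=cv2.imread("pics/w1.png").astype(float); g=im.sum(2)/3
for r0 in (145,155,200,225):
    p=cv2.GaussianBlur(g[r0-2:r0+3].mean(0)[None],(1,1),0)[0]; d=np.gradient(cv2.GaussianBlur(p[None],(5,1),1.2)[0])
    k=[i for i in find_peaks(abs(d),height=3)[0] if 160<i<500]
    o=[]
    for i in k:
        c,f0,e=abs(d[i-1]),abs(d[i]),abs(d[i+1]); u=i+0.5*(c-e)/(c-2*f0+e)
        o.append((round(u,1),round(d[i],0),*[round(ray(ci,(u,r0),z)[0][1],1) for z in (24,46,56)]))
    print(r0,round(ray(ci,(320,r0),56)[0][0])); [print("  ",*q) for q in o]
for c0 in (270,320,360):
    p=g[:,c0-2:c0+3].mean(1); d=np.gradient(cv2.GaussianBlur(p[None],(5,1),1.2)[0])
    print("col",c0,[(i,round(d[i]),*ray(ci,(c0,i),56)[0][:2].round(1)) for i in find_peaks(abs(d),height=5)[0] if 90<i<300])
```

```text
145 513
   180.5 35.0 113.1 122.9 127.3
   224.5 -9.0 156.9 163.6 166.6
   228.1 6.0 160.6 166.9 169.8
   246.1 -11.0 178.5 183.6 185.9
   250.2 -17.0 182.5 187.3 189.5
   375.3 9.0 307.2 303.1 301.3
   379.6 12.0 311.5 307.1 305.1
   411.8 -5.0 343.6 336.9 333.9
   415.7 21.0 347.5 340.6 337.4
   478.8 -33.0 410.5 399.0 393.8
155 522
   182.0 35.0 113.4 123.1 127.6
   225.6 -9.0 157.2 163.8 166.9
   229.2 6.0 160.9 167.3 170.2
   246.1 -7.0 177.9 183.0 185.3
   251.6 -21.0 183.4 188.2 190.3
   335.8 -3.0 268.0 266.7 266.1
   375.1 10.0 307.6 303.5 301.6
   379.2 12.0 311.7 307.3 305.3
   411.5 -5.0 344.1 337.4 334.3
   415.2 20.0 347.8 340.9 337.7
   477.8 -32.0 410.8 399.3 394.1
200 564
   188.4 34.0 114.8 124.4 128.8
   230.4 -8.0 158.6 165.1 168.1
   234.1 6.0 162.5 168.7 171.6
   250.1 -7.0 179.3 184.3 186.6
   255.4 -21.0 184.8 189.5 191.6
   337.8 -4.0 270.8 269.3 268.7
   374.2 15.0 308.8 304.6 302.7
   378.0 11.0 312.8 308.3 306.3
   409.2 -9.0 345.4 338.6 335.5
   413.0 20.0 349.3 342.2 339.0
   439.9 -11.0 377.4 368.3 364.2
   454.4 -11.0 392.6 382.4 377.8
   459.9 16.0 39
[... 653 characters left out ...]
64(652.8), np.float64(201.6))]
col 320 [(np.int64(108), 34, np.float64(481.1), np.float64(251.8)), (np.int64(132), -37, np.float64(501.5), np.float64(251.9)), (np.int64(243), 20, np.float64(607.1), np.float64(252.1)), (np.int64(266), 14, np.float64(631.7), np.float64(252.1)), (np.int64(284), -35, np.float64(651.7), np.float64(252.2))]
col 360 [(np.int64(107), 33, np.float64(480.3), np.float64(286.5)), (np.int64(131), -38, np.float64(500.6), np.float64(287.2)), (np.int64(242), 18, np.float64(606.1), np.float64(290.9)), (np.int64(249), 6, np.float64(613.4), np.float64(291.2)), (np.int64(265), 14, np.float64(630.6), np.float64(291.8)), (np.int64(283), -34, np.float64(650.6), np.float64(292.5))]
```

Call:
drive_tool([
  {"x": 1.0,"y": -9.13,"z": 0.6,"ax": 0,"ay": 0,"az": -0.88,"hand": 70},
  {"x": 1.0,"y": -9.13,"z": 0.6,"ax": 0,"ay": 0,"az": -0.88,"hand": 70},
  {"x": 1.0,"y": -9.13,"z": 0.6,"ax": 0,"ay": 0,"az": -0.88,"hand": 70},
  {"x": 1.0,"y": -9.13,"z": 0.6,"ax": 0,"ay": 0,"az": -0.88,"hand": 70},
  {"x": 1.0,"y": -9.13,"z": 0.6,"ax": 0,"ay": 0,"az": -0.88,"hand": 70},
  {"x": 1.0,"y": -9.13,"z": 0.6,"ax": 0,"ay": 0,"az": -0.88,"hand": 70},
  {"x": 1.0,"y": -9.13,"z": 0.6,"ax": 0,"ay": 0,"az": -0.88,"hand": 70},
  {"x": 1.0,"y": -9.13,"z": 0.6,"ax": 0,"ay": 0,"az": -0.88,"hand": 70},
])

```text
clock: 2.35
eef_pos: [511.9, -148.2, 164.7]
tcp_rot: [-3.142, 0.001, -3.047]
contact_force: [1.0, -0.4, -0.1]
opening: 0.818
grasp_force: 0.0
```

Run:
```python
from h import *
st(); print(tool([507,-207,160],[np.pi,0,-np.pi+.093]))
```

```text
t 2.35 pos [ 511.93 -148.2   164.65] rpy [-3.1415e+00  7.0000e-04 -3.0471e+00] F [ 1.  -0.4 -0.1] T [-0.01 -0.03 -0.01] op 0.818 gf 0.0
(array([ 0.209, -1.161,  0.093]), array([-0.001,  0.007,  0.014]))
```

Call:
drive_tool([
  {"x": 0.2,"y": -1.16,"z": 0.1,"ax": 0,"ay": 0,"az": 0,"hand": 70},
  {"x": 0.2,"y": -1.16,"z": 0.1,"ax": 0,"ay": 0,"az": 0,"hand": 70},
  {"x": 0.2,"y": -1.16,"z": 0.1,"ax": 0,"ay": 0,"az": 0,"hand": 70},
  {"x": 0.2,"y": -1.16,"z": 0.1,"ax": 0,"ay": 0,"az": 0,"hand": 70},
])

```text
clock: 2.75
eef_pos: [507.8, -204.8, 159.4]
tcp_rot: [3.141, -0.0, -3.049]
contact_force: [-0.5, 0.6, -0.3]
opening: 0.818
grasp_force: 0.0
```

Run:
```python
from h import *
import pickle
st(); ci=imaging.camera_info("wrist"); im=imaging.grab_frame("wrist")[:,:,::-1].copy(); cv2.imwrite("pics/w2.png",im); pickle.dump(ci,open("w2.pkl","wb"))
st()
```

```text
t 2.75 pos [ 507.82 -204.84  159.42] rpy [ 3.1410e+00 -1.0000e-04 -3.0486e+00] F [-0.5  0.6 -0.3] T [-0.05 -0.09  0.02] op 0.818 gf 0.0
t 2.8 pos [ 507.91 -204.59  159.45] rpy [ 3.1411 -0.     -3.0478] F [ 1.2 -0.5 -0.2] T [ 0.03  0.03 -0.02] op 0.823 gf 0.0
```

View pics/w2.png

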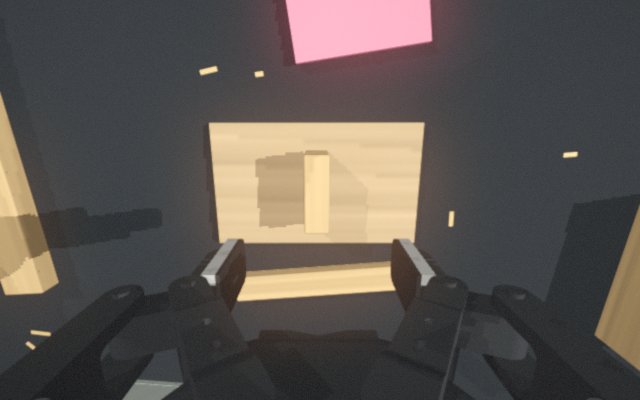

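The plywood board with its wooden batten is directly below, so this is the right one. Its plate corners are (209,122), (424,122), (417,243) and (218,243), and the batten top spans x 304–329, y 154–233.

Run:
```python
from h import *
import pickle
ci=pickle.load(open("w2.pkl","rb")); im=cv2.imread("pics/w2.png"); 
g=im.astype(np.uint8); m=cv2.inRange(cv2.cvtColor(g,cv2.COLOR_BGR2HSV),(5,40,70),(35,255,255)); m[250:]=0; m[:110]=0; m[:,:195]=0;m[:,440:]=0
c=max(cv2.findContours(m,cv2.RETR_EXTERNAL,cv2.CHAIN_APPROX_NONE)[0],key=cv2.contourArea)
q=cv2.minAreaRect(ray(ci,c[:,0,:]+0.0,9)[:,:2].astype(np.float32)); print(q)
P=ray(ci,[[209,122],[424.5,122],[417,243.5],[218,243.5]],9); print(P.round(1),P.mean(0))
B=ray(ci,[[304.5,155],[329,155],[329,233],[304.5,233]],49); print(B.round(1),B.mean(0))
yaw=np.radians(q[2] if q[2]<45 else q[2]-90); print(yaw)
print(tool([*q[0],12],[np.pi,0,-np.pi+yaw]))
```

```text
((504.4298400878906, -202.81985473632812), (138.40794372558594, 222.4996337890625), 5.311293601989746)
[[ 455.7 -310.2    9. ]
 [ 437.1 -111.     9. ]
 [ 557.9  -96.6    9. ]
 [ 576.9 -300.7    9. ]] [ 506.89901154 -204.62007354    9.        ]
[[ 472.9 -218.2   49. ]
 [ 471.1 -198.1   49. ]
 [ 539.3 -191.1   49. ]
 [ 541.3 -212.6   49. ]] [ 506.13146908 -205.00563322   49.        ]
0.09269956089483032
(array([0.066, 0.04 , 2.949]), array([ 0.005, -0.   ,  0.011]))
```

Call:
drive_tool([
  {"x": 0.02,"y": 0,"z": 1.0,"ax": 0,"ay": 0,"az": 0,"hand": 70},
  {"x": 0.02,"y": 0,"z": 1.9,"ax": 0,"ay": 0,"az": 0,"hand": 70},
  {"x": 0.02,"y": 0,"z": 2.6,"ax": 0,"ay": 0,"az": 0,"hand": 70},
  {"x": 0.02,"y": 0,"z": 2.85,"ax": 0,"ay": 0,"az": 0,"hand": 70},
  {"x": 0.02,"y": 0,"z": 2.94,"ax": 0,"ay": 0,"az": 0,"hand": 70},
  {"x": 0.02,"y": 0,"z": 2.94,"ax": 0,"ay": 0,"az": 0,"hand": 18},
  {"x": 0.02,"y": 0,"z": 2.94,"ax": 0,"ay": 0,"az": 0,"hand": 18},
  {"x": 0.02,"y": 0,"z": 2.94,"ax": 0,"ay": 0,"az": 0,"hand": 18},
], grip_force=80)

```text
clock: 3.6
eef_pos: [507.9, -206.9, 13.9]
tcp_rot: [-3.14, 0.002, -3.049]
contact_force: [-0.7, 0.1, 0.8]
opening: 0.312
grasp_force: 0.0
```

Call:
drive_tool([
  {"x": 0,"y": 0,"z": 0,"ax": 0,"ay": 0,"az": 0,"hand": 15},
  {"x": 0,"y": 0,"z": 0,"ax": 0,"ay": 0,"az": 0,"hand": 15},
  {"x": 0,"y": 0,"z": 0,"ax": 0,"ay": 0,"az": 0,"hand": 15},
])

```text
clock: 3.9
eef_pos: [507.8, -207.0, 14.0]
tcp_rot: [-3.141, 0.002, -3.05]
contact_force: [-1.0, 2.1, 7.6]
opening: 0.243
grasp_force: 79.4
```

Run:
```python
from h import *
st()
```

```text
t 3.9 pos [ 507.85 -206.96   13.98] rpy [-3.1405e+00  2.4000e-03 -3.0497e+00] F [-1.   2.1  7.6] T [0.25 0.09 0.05] op 0.243 gf 79.4
```

Call:
drive_tool([
  {"x": 0,"y": 0,"z": -0.4,"ax": 0,"ay": 0,"az": 0,"hand": 15},
  {"x": 0,"y": 0,"z": -1.0,"ax": 0,"ay": 0,"az": 0,"hand": 15},
  {"x": 0,"y": 0,"z": -1.8,"ax": 0,"ay": 0,"az": 0,"hand": 15},
  {"x": 0,"y": 0,"z": -2.6,"ax": 0,"ay": 0,"az": 0,"hand": 15},
  {"x": 0,"y": 0,"z": -2.6,"ax": 0,"ay": 0,"az": 0,"hand": 15},
  {"x": 0,"y": 0,"z": -2.6,"ax": 0,"ay": 0,"az": 0,"hand": 15},
])

```text
clock: 4.5
eef_pos: [507.1, -206.8, 143.5]
tcp_rot: [-3.14, 0.002, -3.05]
contact_force: [-0.6, -0.8, -3.5]
opening: 0.243
grasp_force: 79.1
```

```bash
cat >> h.py <<'E'
O=np.array([566.4,250.1,0]); FX=np.array([-np.sin(.03),np.cos(.03),0]); FY=np.array([-np.cos(.03),-np.sin(.03),0]); H=14.
def want(xA,zA,th,fy=0.):
    "TCP pose for bottom corner of the pocket end at frame xA, zA with tilt th"
    c,s_=np.cos(th),np.sin(th)
    p=O+FX*(xA-100*c+H*s_)+FY*fy+np.array([0,0,zA+100*s_+H*c])
    return p,(Ro.from_euler("z",-np.pi+.03)*Ro.from_euler("x",np.pi)*Ro.from_euler("x",th)).as_euler("xyz")
def where():
    s=st(); R=Ro.from_euler("xyz",s["tcp_rot"]).as_matrix(); d=s["eef_pos"]-O
    u=d+H*R[:,2]; A=u+100*R[:,1]; B=u-100*R[:,1]
    th=np.arcsin(-R[2,1]); f=lambda v:np.round([v@FX,v@FY,v[2]],2)
    print("A",f(A),"B",f(B),"mid",f(u),"tilt",round(th,4),"roll",round(np.arcsin(-R[2,0]),4),"yaw",round(np.arctan2(R[:,1]@FY,R[:,1]@FX),4),"Ffx,fy,z",f(s["contact_force"]))
    return s
E
python3 - <<'E'
from h import *
s=where(); print(tool(*want(75,90,.2094),s))
im=imaging.grab_frame("wrist")[:,:,::-1]; cv2.imwrite("pics/w3.png",im)
E
```

```text
t 4.5 pos [ 507.11 -206.83  143.45] rpy [-3.1404e+00  2.3000e-03 -3.0497e+00] F [-0.6 -0.8 -3.5] T [-0.02 -0.02 -0.02] op 0.243 gf 79.1
A [-355.15   79.12  129.34] B [-554.77   66.75  129.57] mid [-454.96   72.94  129.45] tilt 0.0012 roll 0.0023 yaw 0.0619 Ffx,fy,z [-0.82  0.65 -3.45]
(array([-1.994,  8.594,  0.374]), array([1.989, 0.084, 0.587]))
```

Call:
drive_tool([
  {"x": -1.99,"y": 8.59,"z": 0.2,"ax": 0,"ay": 0,"az": 0.3,"hand": 15},
  {"x": -1.99,"y": 8.59,"z": 0.2,"ax": 0,"ay": 0,"az": 0.587,"hand": 15},
  {"x": -1.99,"y": 8.59,"z": 0.2,"ax": 0.5,"ay": 0,"az": 0.587,"hand": 15},
  {"x": -1.99,"y": 8.59,"z": 0.2,"ax": 1.0,"ay": 0.05,"az": 0.587,"hand": 15},
  {"x": -1.99,"y": 8.59,"z": 0.2,"ax": 1.5,"ay": 0.05,"az": 0.587,"hand": 15},
  {"x": -1.99,"y": 8.59,"z": 0.2,"ax": 1.99,"ay": 0.08,"az": 0.587,"hand": 15},
  {"x": -1.99,"y": 8.59,"z": 0.2,"ax": 1.99,"ay": 0.08,"az": 0.587,"hand": 15},
  {"x": -1.99,"y": 8.59,"z": 0.2,"ax": 1.99,"ay": 0.08,"az": 0.587,"hand": 15},
])

```text
clock: 5.35
eef_pos: [559.2, 191.9, 131.0]
tcp_rot: [-2.932, -0.005, -3.11]
contact_force: [0.3, -0.2, -3.1]
opening: 0.247
grasp_force: 79.5
```

Run:
```python
from h import *
s=where(); print(tool(*want(75,90,.2094),s))
```

```text
t 5.35 pos [559.21 191.85 130.99] rpy [-2.9317 -0.0052 -3.11  ] F [ 0.3 -0.2 -3.1] T [ 0.21 -0.1   0.03] op 0.247 gf 79.5
A [36.88  9.26 96.45] B [-158.73    8.74  138.13] mid [-60.92   9.   117.29] tilt 0.2099 roll -0.0052 yaw 0.0027 Ffx,fy,z [-0.22 -0.31 -3.14]
(array([-0.18 ,  0.772, -0.032]), array([-0.005, -0.046,  0.025]))
```

Call:
drive_tool([
  {"x": -0.18,"y": 0.77,"z": -0.03,"ax": 0,"ay": -0.045,"az": 0.02,"hand": 15},
  {"x": -0.18,"y": 0.77,"z": -0.03,"ax": 0,"ay": -0.045,"az": 0.02,"hand": 15},
  {"x": -0.18,"y": 0.77,"z": -0.03,"ax": 0,"ay": -0.045,"az": 0.02,"hand": 15},
])

```text
clock: 5.65
eef_pos: [567.1, 228.1, 124.4]
tcp_rot: [-2.931, -0.001, -3.111]
contact_force: [-0.4, -0.5, -3.6]
opening: 0.249
grasp_force: 79.9
```

Run:
```python
from h import *
import pickle
s=where(); print(tool(*want(75,90,.2094),s)); print(tool(*want(75,30,.2094),s))
ci=imaging.camera_info("wrist"); pickle.dump(ci,open("w4.pkl","wb"))
im=imaging.grab_frame("wrist")[:,:,::-1]; cv2.imwrite("pics/w4.png",im)
# predicted corners of plate top in view
p,e=want(75,90,.2094); R=Ro.from_euler("xyz",s["tcp_rot"]).as_matrix()
top=s["eef_pos"]+R[:,2]*(H-9)
print(proj(ci,[top+R[:,1]*a+R[:,0]*b for a,b in((100,60),(100,-60),(-100,-60),(-100,60))]).round(1))
```

```text
t 5.65 pos [567.15 228.06 124.38] rpy [-2.9313e+00 -6.0000e-04 -3.1106e+00] F [-0.4 -0.5 -3.6] T [ 0.21  0.01 -0.  ] op 0.249 gf 79.9
A [7.282e+01 3.000e-02 8.981e+01] B [-122.77   -0.19  131.56] mid [-2.4980e+01 -8.0000e-02  1.1069e+02] tilt 0.2103 roll -0.0006 yaw 0.0011 Ffx,fy,z [-0.47  0.38 -3.56]
(array([ 0.002,  0.042, -0.011]), array([-0.009, -0.003,  0.011]))
(array([1.000e-03, 2.920e-01, 1.163e+00]), array([-0.009, -0.003,  0.011]))
[[528.4 131.3]
 [491.2 345.7]
 [141.6 345.7]
 [104.  131.2]]
```

View pics/w4.png

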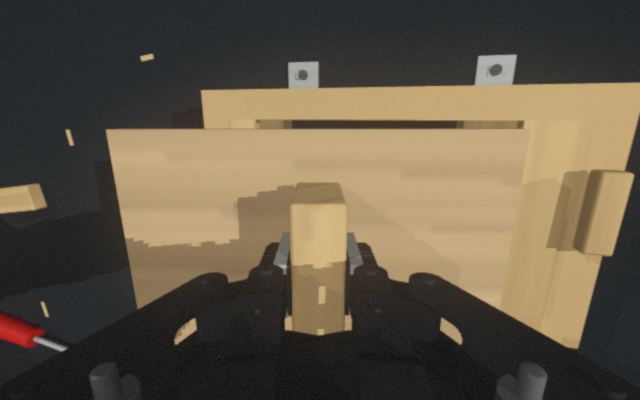

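The view shows the plate's far corners at (109,129) and (525,130), within 5 px of prediction, and the opening below lines up. Lowering now.

Call:
drive_tool([
  {"x": 0,"y": 0.15,"z": 0.5,"ax": 0,"ay": 0,"az": 0,"hand": 15},
  {"x": 0,"y": 0.23,"z": 0.9,"ax": 0,"ay": 0,"az": 0,"hand": 15},
  {"x": 0,"y": 0.29,"z": 1.16,"ax": 0,"ay": 0,"az": 0,"hand": 15},
  {"x": 0,"y": 0.29,"z": 1.16,"ax": 0,"ay": 0,"az": 0,"hand": 15},
  {"x": 0,"y": 0.29,"z": 1.16,"ax": 0,"ay": 0,"az": 0,"hand": 15},
])

```text
clock: 6.2
eef_pos: [568.8, 229.4, 67.2]
tcp_rot: [-2.933, 0.003, -3.113]
contact_force: [0.0, -0.1, -2.4]
opening: 0.249
grasp_force: 79.9
```

Run:
```python
from h import *
s=where(); print(tool(*want(110,29,.2094),s))
im=imaging.grab_frame("side")[:,:,::-1]; cv2.imwrite("pics/s5.png",im); cv2.imwrite("pics/s5c.png",cv2.resize(im[100:230,220:380],None,fx=4.5,fy=4.5,interpolation=cv2.INTER_CUBIC))
```

```text
t 6.2 pos [568.8  229.39  67.17] rpy [-2.9328e+00  2.8000e-03 -3.1132e+00] F [ 0.  -0.1 -2.4] T [0.22 0.01 0.06] op 0.249 gf 79.9
A [74.15 -2.03 32.74] B [-121.5   -1.6   74.2] mid [-23.68  -1.81  53.47] tilt 0.2088 roll 0.0028 yaw -0.0022 Ffx,fy,z [-0.05  0.   -2.45]
(array([ 0.037,  0.717, -0.077]), array([ 0.006,  0.023, -0.02 ]))
```

View pics/s5c.png

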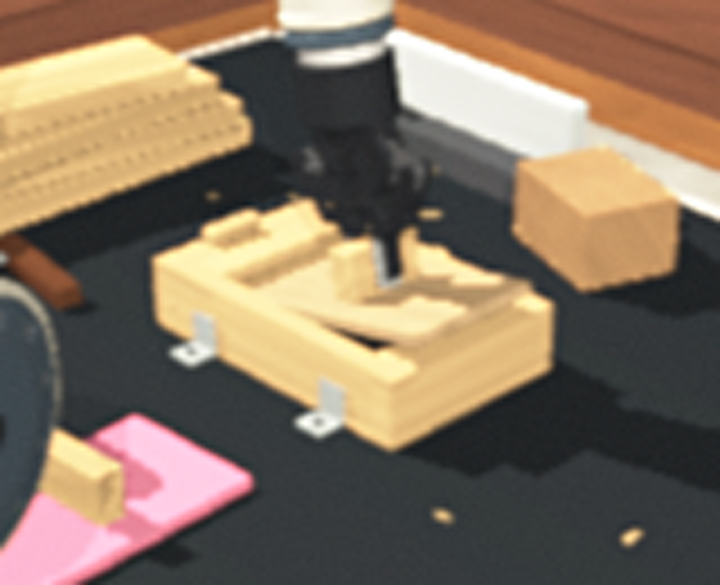

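The side view shows the board tipped with its low end down in the opening by the wide lip, and the high end clear above the narrow lip at (480,300).

Call:
drive_tool([
  {"x": 0.03,"y": 0.1,"z": -0.01,"ax": 0,"ay": 0.02,"az": -0.02,"hand": 15},
  {"x": 0.035,"y": 0.2,"z": -0.02,"ax": 0,"ay": 0.02,"az": -0.02,"hand": 15},
  {"x": 0.035,"y": 0.3,"z": -0.03,"ax": 0,"ay": 0.02,"az": -0.02,"hand": 15},
  {"x": 0.035,"y": 0.4,"z": -0.04,"ax": 0,"ay": 0.02,"az": -0.02,"hand": 15},
])

```text
clock: 6.65
eef_pos: [566.5, 250.8, 65.1]
tcp_rot: [-2.933, 0.001, -3.11]
contact_force: [-0.1, 0.2, -2.7]
opening: 0.247
grasp_force: 79.9
```

Call:
drive_tool([
  {"x": 0,"y": 0.08,"z": -0.01,"ax": 0,"ay": 0,"az": 0,"hand": 15},
  {"x": 0,"y": 0.16,"z": -0.02,"ax": 0,"ay": 0,"az": 0,"hand": 15},
  {"x": 0,"y": 0.23,"z": -0.04,"ax": 0,"ay": 0,"az": 0,"hand": 15},
  {"x": 0,"y": 0.23,"z": -0.04,"ax": 0,"ay": 0,"az": 0,"hand": 15},
])

```text
clock: 7.05
eef_pos: [566.1, 262.2, 64.4]
tcp_rot: [-2.933, 0.001, -3.11]
contact_force: [1.1, -0.0, -2.8]
opening: 0.249
grasp_force: 79.9
```

Run:
```python
from h import *
s=where(); print(tool(*want(115,28,.2094),s))
```

```text
t 7.05 pos [566.07 262.22  64.36] rpy [-2.9332e+00  8.0000e-04 -3.1103e+00] F [ 1.1 -0.  -2.8] T [ 0.2   0.02 -0.01] op 0.249 gf 79.9
A [1.0706e+02 6.0000e-02 2.9980e+01] B [-88.61  -0.15  71.36] mid [ 9.230e+00 -5.000e-02  5.067e+01] tilt 0.2084 roll 0.0008 yaw 0.0011 Ffx,fy,z [-0.06 -1.1  -2.79]
(array([0.   , 0.164, 0.004]), array([0.01, 0.01, 0.01]))
```

Run:
```python
from h import *
s=monitor.sense(); print(tool(*want(115,27,.19),s))
```

```text
(array([0.001, 0.163, 0.062]), array([-0.176,  0.01 ,  0.01 ]))
```

Call:
drive_tool([
  {"x": 0,"y": 0.04,"z": 0.03,"ax": -0.1,"ay": 0.01,"az": 0,"hand": 15},
  {"x": 0,"y": 0.08,"z": 0.06,"ax": -0.17,"ay": 0.01,"az": 0,"hand": 15},
  {"x": 0,"y": 0.12,"z": 0.06,"ax": -0.17,"ay": 0.01,"az": 0,"hand": 15},
  {"x": 0,"y": 0.16,"z": 0.06,"ax": -0.17,"ay": 0.01,"az": 0,"hand": 15},
  {"x": 0,"y": 0.16,"z": 0.06,"ax": -0.17,"ay": 0.01,"az": 0,"hand": 15},
])

```text
clock: 7.55
eef_pos: [565.9, 269.1, 59.7]
tcp_rot: [-2.951, -0.0, -3.111]
contact_force: [-0.3, 0.9, -2.9]
opening: 0.246
grasp_force: 79.9
```

Run:
```python
from h import *
s=where(); print(tool(*want(117,26.5,.19),s))
```

```text
t 7.55 pos [565.85 269.08  59.74] rpy [-2.9509e+00 -3.0000e-04 -3.1109e+00] F [-0.3  0.9 -2.9] T [ 0.21 -0.01  0.04] op 0.246 gf 79.9
A [1.1452e+02 6.0000e-02 2.7040e+01] B [-81.86  -0.1   64.95] mid [ 1.633e+01 -2.000e-02  4.599e+01] tilt 0.1907 roll -0.0003 yaw 0.0008 Ffx,fy,z [ 0.87  0.26 -2.88]
(array([0.   , 0.051, 0.003]), array([-0.007, -0.002,  0.007]))
```

Call:
drive_tool([
  {"x": 0,"y": 0.02,"z": -0.004,"ax": 0,"ay": 0,"az": 0,"hand": 15},
  {"x": 0,"y": 0.04,"z": -0.008,"ax": 0,"ay": 0,"az": 0,"hand": 15},
  {"x": 0,"y": 0.04,"z": -0.008,"ax": 0,"ay": 0,"az": 0,"hand": 15},
])

```text
clock: 7.85
eef_pos: [565.8, 271.1, 59.8]
tcp_rot: [-2.951, -0.0, -3.111]
contact_force: [0.2, -0.0, -3.2]
opening: 0.246
grasp_force: 79.9
```

Call:
drive_tool([
  {"x": 0,"y": 0.01,"z": -0.002,"ax": 0,"ay": 0,"az": 0,"hand": 15},
  {"x": 0,"y": 0.02,"z": -0.004,"ax": 0,"ay": 0,"az": 0,"hand": 15},
  {"x": 0,"y": 0.02,"z": -0.004,"ax": 0,"ay": 0,"az": 0,"hand": 15},
])

```text
clock: 8.15
eef_pos: [565.7, 272.0, 59.8]
tcp_rot: [-2.951, -0.0, -3.111]
contact_force: [-0.1, 0.4, -2.8]
opening: 0.248
grasp_force: 79.9
```

Run:
```python
from h import *
s=where()
```

```text
t 8.15 pos [565.72 271.99  59.8 ] rpy [-2.9509e+00 -4.0000e-04 -3.1110e+00] F [-0.1  0.4 -2.8] T [ 0.16  0.   -0.03] op 0.248 gf 79.9
A [1.1743e+02 1.0000e-01 2.7100e+01] B [-7.894e+01 -4.000e-02  6.501e+01] mid [1.924e+01 3.000e-02 4.605e+01] tilt 0.1907 roll -0.0004 yaw 0.0007 Ffx,fy,z [ 0.37  0.07 -2.78]
```

Call:
drive_tool([
  {"x": 0,"y": 0.01,"z": -0.002,"ax": 0,"ay": 0,"az": 0,"hand": 15},
  {"x": 0,"y": 0.02,"z": -0.004,"ax": 0,"ay": 0,"az": 0,"hand": 15},
  {"x": 0,"y": 0.02,"z": -0.004,"ax": 0,"ay": 0,"az": 0,"hand": 15},
])

```text
clock: 8.45
eef_pos: [565.6, 272.6, 59.9]
tcp_rot: [-2.95, -0.001, -3.111]
contact_force: [0.3, -2.5, -2.2]
opening: 0.248
grasp_force: 79.9
```

Contact with the batten at about 2.5 N, with the pocket end's top corner at frame x≈119.8, close to the 120.8 predicted from the lip edge. Next is lowering the other end in stages, staying about 0.5 mm off the batten.

Run:
```python
from h import *
s=where()
for th in (.17,.15,.13,.11): print(th,*tool(*want(119.3-9*np.sin(th),26.6,th),s))
```

```text
t 8.45 pos [565.61 272.55  59.85] rpy [-2.9502e+00 -7.0000e-04 -3.1110e+00] F [ 0.3 -2.5 -2.2] T [-0.29 -0.02 -0.01] op 0.248 gf 79.9
A [117.97   0.2   27.08] B [-7.837e+01  6.000e-02  6.513e+01] mid [19.8   0.13 46.11] tilt 0.1914 roll -0.0007 yaw 0.0007 Ffx,fy,z [-2.55 -0.21 -2.21]
0.17 [-0.002 -0.008  0.053] [-0.205 -0.005  0.007]
0.15 [-0.002 -0.008  0.093] [-0.396 -0.005  0.007]
0.13 [-0.002 -0.008  0.132] [-0.587 -0.005  0.007]
0.11 [-0.002 -0.008  0.172] [-0.778 -0.005  0.007]
```

Call:
drive_tool([
  {"x": 0,"y": -0.009,"z": 0.02,"ax": -0.1,"ay": 0,"az": 0,"hand": 15},
  {"x": 0,"y": -0.009,"z": 0.045,"ax": -0.2,"ay": 0,"az": 0,"hand": 15},
  {"x": 0,"y": -0.009,"z": 0.07,"ax": -0.3,"ay": 0,"az": 0,"hand": 15},
  {"x": 0,"y": -0.009,"z": 0.093,"ax": -0.4,"ay": 0,"az": 0,"hand": 15},
  {"x": 0,"y": -0.009,"z": 0.093,"ax": -0.4,"ay": 0,"az": 0,"hand": 15},
])

```text
clock: 8.95
eef_pos: [565.7, 271.5, 55.2]
tcp_rot: [-2.994, -0.0, -3.111]
contact_force: [-0.2, 0.2, -3.1]
opening: 0.246
grasp_force: 79.9
```

Run:
```python
from h import *
s=where()
for th in (.13,.11,.09,.07): print(th,*tool(*want(119.3-9*np.sin(th),26.6,th),s))
```

```text
t 8.95 pos [565.72 271.52  55.19] rpy [-2.9937e+00 -4.0000e-04 -3.1115e+00] F [-0.2  0.2 -3.1] T [0.1  0.03 0.  ] op 0.246 gf 79.9
A [1.1828e+02 7.0000e-02 2.6610e+01] B [-7.954e+01  3.000e-02  5.608e+01] mid [19.37  0.05 41.34] tilt 0.1479 roll -0.0004 yaw 0.0002 Ffx,fy,z [ 0.17  0.19 -3.13]
0.13 [-0.001 -0.008  0.036] [-0.171 -0.004  0.002]
0.11 [-0.001 -0.008  0.076] [-0.362 -0.004  0.002]
0.09 [-0.001 -0.009  0.116] [-0.553 -0.004  0.002]
0.07 [-0.001 -0.008  0.155] [-0.744 -0.004  0.002]
```

Call:
drive_tool([
  {"x": 0,"y": -0.005,"z": 0.03,"ax": -0.14,"ay": 0,"az": 0,"hand": 15},
  {"x": 0,"y": -0.005,"z": 0.06,"ax": -0.28,"ay": 0,"az": 0,"hand": 15},
  {"x": 0,"y": -0.005,"z": 0.09,"ax": -0.42,"ay": 0,"az": 0,"hand": 15},
  {"x": 0,"y": -0.005,"z": 0.116,"ax": -0.55,"ay": 0,"az": 0,"hand": 15},
  {"x": 0,"y": -0.005,"z": 0.116,"ax": -0.55,"ay": 0,"az": 0,"hand": 15},
])

```text
clock: 9.45
eef_pos: [565.7, 270.2, 49.4]
tcp_rot: [-3.051, -0.001, -3.112]
contact_force: [-1.2, 0.4, -3.4]
opening: 0.245
grasp_force: 79.9
```

Run:
```python
from h import *
s=where()
for th in (.07,.05,.03,.01): print(th,*tool(*want(119.4-9*np.sin(th),26.6,th),s))
```

```text
t 9.45 pos [565.7  270.24  49.44] rpy [-3.0512e+00 -6.0000e-04 -3.1115e+00] F [-1.2  0.4 -3.4] T [0.08 0.01 0.03] op 0.245 gf 79.9
A [1.1848e+02 1.1000e-01 2.6470e+01] B [-80.7    0.09  44.52] mid [18.89  0.1  35.5 ] tilt 0.0904 roll -0.0006 yaw 0.0001 Ffx,fy,z [ 0.42  1.23 -3.36]
0.07 [-0.002  0.     0.038] [-0.195 -0.005  0.001]
0.05 [-0.002 -0.001  0.078] [-0.386 -0.006  0.001]
0.03 [-0.002 -0.001  0.117] [-0.577 -0.006  0.001]
0.01 [-0.002  0.     0.157] [-0.768 -0.006  0.001]
```

Call:
drive_tool([
  {"x": 0,"y": 0,"z": 0.03,"ax": -0.15,"ay": 0,"az": 0,"hand": 15},
  {"x": 0,"y": 0,"z": 0.06,"ax": -0.3,"ay": 0,"az": 0,"hand": 15},
  {"x": 0,"y": 0,"z": 0.09,"ax": -0.44,"ay": 0,"az": 0,"hand": 15},
  {"x": 0,"y": 0,"z": 0.117,"ax": -0.577,"ay": 0,"az": 0,"hand": 15},
  {"x": 0,"y": 0,"z": 0.117,"ax": -0.577,"ay": 0,"az": 0,"hand": 15},
])

```text
clock: 9.95
eef_pos: [565.7, 269.7, 43.6]
tcp_rot: [-3.112, -0.001, -3.112]
contact_force: [-0.7, -0.8, -2.5]
opening: 0.249
grasp_force: 79.9
```

Run:
```python
from h import *
s=where()
for z in (26.5,25,24): print(z,*tool(*want(119.4,z,0),s))
```

```text
t 9.95 pos [565.68 269.7   43.58] rpy [-3.1116e+00 -7.0000e-04 -3.1116e+00] F [-0.7 -0.8 -2.5] T [ 0.07 -0.03 -0.01] op 0.249 gf 79.9
A [119.14   0.15  26.59] B [-80.77   0.14  32.58] mid [19.19  0.14 29.58] tilt 0.03 roll -0.0007 yaw 0.0 Ffx,fy,z [-0.74  0.68 -2.46]
26.5 [-0.003 -0.002  0.062] [-0.286 -0.007  0.   ]
25 [-0.003 -0.001  0.092] [-0.286 -0.007  0.   ]
24 [-0.003 -0.001  0.112] [-0.286 -0.007  0.   ]
```

Call:
drive_tool([
  {"x": 0,"y": -0.01,"z": 0.03,"ax": -0.14,"ay": 0,"az": 0,"hand": 15},
  {"x": 0,"y": -0.02,"z": 0.062,"ax": -0.286,"ay": 0,"az": 0,"hand": 15},
  {"x": 0,"y": -0.02,"z": 0.072,"ax": -0.286,"ay": 0,"az": 0,"hand": 15},
  {"x": 0,"y": -0.02,"z": 0.08,"ax": -0.286,"ay": 0,"az": 0,"hand": 15},
  {"x": 0,"y": -0.02,"z": 0.08,"ax": -0.286,"ay": 0,"az": 0,"hand": 15},
])

```text
clock: 10.45
eef_pos: [565.9, 269.0, 39.8]
tcp_rot: [-3.141, -0.0, -3.111]
contact_force: [-1.4, 0.3, -3.2]
opening: 0.242
grasp_force: 79.9
```

Call:
drive_tool([
  {"x": 0,"y": 0,"z": 0.01,"ax": 0,"ay": 0,"az": 0,"hand": 15},
  {"x": 0,"y": 0,"z": 0.01,"ax": 0,"ay": 0,"az": 0,"hand": 15},
])

```text
clock: 10.65
eef_pos: [565.8, 269.0, 39.3]
tcp_rot: [-3.141, -0.0, -3.111]
contact_force: [0.6, 0.7, -2.8]
opening: 0.245
grasp_force: 79.9
```

Run:
```python
from h import *
s=where()
```

```text
t 10.65 pos [565.78 268.98  39.31] rpy [-3.1407e+00 -4.0000e-04 -3.1108e+00] F [ 0.6  0.7 -2.8] T [ 0.04 -0.    0.04] op 0.245 gf 79.9
A [118.88   0.14  25.22] B [-8.112e+01 -2.000e-02  2.540e+01] mid [18.88  0.06 25.31] tilt 0.0009 roll -0.0004 yaw 0.0008 Ffx,fy,z [ 0.68 -0.58 -2.81]
```

Call:
drive_tool([
  {"x": 0,"y": 0,"z": 0.01,"ax": 0,"ay": 0,"az": 0,"hand": 15},
  {"x": 0,"y": 0,"z": 0.016,"ax": 0,"ay": 0,"az": 0,"hand": 15},
  {"x": 0,"y": 0,"z": 0.016,"ax": 0,"ay": 0,"az": 0,"hand": 15},
])

```text
clock: 10.95
eef_pos: [565.7, 268.9, 38.5]
tcp_rot: [-3.141, -0.001, -3.111]
contact_force: [-0.4, -0.2, -2.4]
opening: 0.247
grasp_force: 79.9
```

Call:
drive_tool([
  {"x": 0,"y": 0,"z": 0.008,"ax": 0,"ay": 0,"az": 0,"hand": 15},
  {"x": 0,"y": 0,"z": 0.008,"ax": 0,"ay": 0,"az": 0,"hand": 15},
])

```text
clock: 11.15
eef_pos: [565.8, 268.9, 38.2]
tcp_rot: [-3.141, -0.0, -3.111]
contact_force: [0.5, -0.4, -2.0]
opening: 0.248
grasp_force: 80.2
```

Call:
drive_tool([
  {"x": 0,"y": -0.06,"z": 0.004,"ax": 0,"ay": 0,"az": 0,"hand": 15},
  {"x": 0,"y": -0.12,"z": 0.004,"ax": 0,"ay": 0,"az": 0,"hand": 15},
  {"x": 0,"y": -0.18,"z": 0.004,"ax": 0,"ay": 0,"az": 0,"hand": 15},
  {"x": 0,"y": -0.24,"z": 0.004,"ax": 0,"ay": 0,"az": 0,"hand": 15},
  {"x": 0,"y": -0.3,"z": 0.004,"ax": 0,"ay": 0,"az": 0,"hand": 15},
  {"x": 0,"y": -0.3,"z": 0.004,"ax": 0,"ay": 0,"az": 0,"hand": 15},
])

```text
clock: 11.75
eef_pos: [566.4, 253.3, 38.1]
tcp_rot: [-3.141, -0.0, -3.111]
contact_force: [0.8, -0.6, -0.2]
opening: 0.247
grasp_force: 80.3
```

Run:
```python
from h import *
s=where()
```

```text
t 11.75 pos [566.4  253.33  38.08] rpy [-3.1405e+00 -2.0000e-04 -3.1112e+00] F [ 0.8 -0.6 -0.2] T [-0.07 -0.1  -0.02] op 0.247 gf 80.3
A [ 1.0321e+02 -6.0000e-02  2.3970e+01] B [-96.79  -0.13  24.19] mid [ 3.21 -0.09 24.08] tilt 0.0011 roll -0.0002 yaw 0.0004 Ffx,fy,z [-0.65 -0.82 -0.24]
```

Call:
drive_tool([
  {"x": 0,"y": -0.02,"z": 0,"ax": 0,"ay": 0,"az": 0,"hand": 15},
  {"x": 0,"y": -0.04,"z": 0,"ax": 0,"ay": 0,"az": 0,"hand": 15},
  {"x": 0,"y": -0.055,"z": 0,"ax": 0,"ay": 0,"az": 0,"hand": 15},
  {"x": 0,"y": -0.055,"z": 0,"ax": 0,"ay": 0,"az": 0,"hand": 15},
])

```text
clock: 12.15
eef_pos: [566.5, 251.2, 38.0]
tcp_rot: [-3.141, -0.0, -3.111]
contact_force: [0.5, 1.3, 0.8]
opening: 0.249
grasp_force: 80.4
```

Call:
drive_tool([
  {"x": 0,"y": -0.01,"z": 0,"ax": 0,"ay": 0,"az": 0,"hand": 15},
  {"x": 0,"y": -0.02,"z": 0,"ax": 0,"ay": 0,"az": 0,"hand": 15},
  {"x": 0,"y": -0.02,"z": 0,"ax": 0,"ay": 0,"az": 0,"hand": 15},
])

```text
clock: 12.45
eef_pos: [566.5, 250.2, 38.1]
tcp_rot: [-3.141, -0.0, -3.111]
contact_force: [-1.2, 1.5, 1.3]
opening: 0.244
grasp_force: 80.4
```

Run:
```python
from h import *
s=where()
```

```text
t 12.45 pos [566.52 250.22  38.07] rpy [-3.1409e+00 -1.0000e-04 -3.1109e+00] F [-1.2  1.5  1.3] T [ 0.28 -0.2   0.1 ] op 0.244 gf 80.4
A [ 1.0011e+02 -5.0000e-02  2.4000e+01] B [-99.89  -0.2   24.14] mid [ 0.11 -0.12 24.07] tilt 0.0007 roll -0.0001 yaw 0.0007 Ffx,fy,z [1.57 1.16 1.33]
```

Call:
drive_tool([
  {"x": 0,"y": -0.01,"z": 0,"ax": 0,"ay": 0,"az": 0,"hand": 15},
  {"x": 0,"y": -0.018,"z": 0,"ax": 0,"ay": 0,"az": 0,"hand": 15},
  {"x": 0,"y": -0.018,"z": 0,"ax": 0,"ay": 0,"az": 0,"hand": 15},
])

```text
clock: 12.75
eef_pos: [566.5, 249.2, 38.0]
tcp_rot: [-3.141, -0.0, -3.111]
contact_force: [-0.0, 2.4, 1.0]
opening: 0.246
grasp_force: 80.4
```

Call:
drive_tool([
  {"x": 0,"y": -0.01,"z": 0,"ax": 0,"ay": 0,"az": 0,"hand": 15},
  {"x": 0,"y": -0.01,"z": 0,"ax": 0,"ay": 0,"az": 0,"hand": 15},
])

```text
clock: 12.95
eef_pos: [566.5, 248.7, 38.0]
tcp_rot: [-3.141, -0.0, -3.111]
contact_force: [-0.4, 2.7, 1.4]
opening: 0.247
grasp_force: 80.4
```

Call:
drive_tool([
  {"x": 0,"y": -0.01,"z": 0,"ax": 0,"ay": 0,"az": 0,"hand": 15},
  {"x": 0,"y": -0.01,"z": 0,"ax": 0,"ay": 0,"az": 0,"hand": 15},
])

```text
clock: 13.15
eef_pos: [566.6, 248.3, 38.0]
tcp_rot: [-3.141, -0.0, -3.111]
contact_force: [0.3, 2.3, 1.2]
opening: 0.25
grasp_force: 80.4
```

Run:
```python
from h import *
s=where()
```

```text
t 13.15 pos [566.55 248.34  38.02] rpy [-3.1410e+00 -1.0000e-04 -3.1112e+00] F [0.3 2.3 1.2] T [ 0.48 -0.23  0.03] op 0.25 gf 80.4
A [ 9.823e+01 -6.000e-02  2.396e+01] B [-101.77   -0.14   24.08] mid [-1.77 -0.1  24.02] tilt 0.0006 roll -0.0001 yaw 0.0004 Ffx,fy,z [ 2.26 -0.4   1.25]
```

Force is still only sliding friction, so I'm continuing in half-millimetre steps.

Call:
drive_tool([
  {"x": 0,"y": -0.01,"z": 0,"ax": 0,"ay": 0,"az": 0,"hand": 15},
  {"x": 0,"y": -0.01,"z": 0,"ax": 0,"ay": 0,"az": 0,"hand": 15},
])

```text
clock: 13.35
eef_pos: [566.7, 248.3, 38.0]
tcp_rot: [3.142, 0.0, -3.111]
contact_force: [-0.3, 5.9, 1.0]
opening: 0.247
grasp_force: 80.4
```

Contact with the end rail: the force rose to 5.9 N with no advance. Releasing and rising.

Call:
drive_tool([
  {"x": 0,"y": 0.004,"z": 0,"ax": 0,"ay": 0,"az": 0,"hand": 24},
  {"x": 0,"y": 0.004,"z": 0,"ax": 0,"ay": 0,"az": 0,"hand": 30},
  {"x": 0,"y": 0.004,"z": 0,"ax": 0,"ay": 0,"az": 0,"hand": 45},
  {"x": 0,"y": 0.004,"z": 0,"ax": 0,"ay": 0,"az": 0,"hand": 45},
  {"x": 0,"y": 0.004,"z": -0.3,"ax": 0,"ay": 0,"az": 0,"hand": 45},
  {"x": 0,"y": 0.004,"z": -1.0,"ax": 0,"ay": 0,"az": 0,"hand": 45},
  {"x": 0,"y": 0.004,"z": -2.0,"ax": 0,"ay": 0,"az": 0,"hand": 60},
  {"x": 0,"y": 0.004,"z": -2.8,"ax": 0,"ay": 0,"az": 0,"hand": 85},
])

```text
clock: 14.15
eef_pos: [566.8, 248.1, 181.3]
tcp_rot: [-3.141, 0.001, -3.111]
contact_force: [0.6, 0.1, -0.2]
opening: 0.848
grasp_force: 0.0
```

Call:
drive_tool([
  {"x": 0,"y": 0,"z": -0.2,"ax": 0,"ay": 0,"az": 0,"hand": 85},
  {"x": 0,"y": 0,"z": -0.2,"ax": 0,"ay": 0,"az": 0,"hand": 85},
])

```text
clock: 14.35
eef_pos: [567.7, 248.5, 190.9]
tcp_rot: [3.141, 0.004, -3.111]
contact_force: [-0.9, 0.3, -0.8]
opening: 0.99
grasp_force: 0.0
```

Run:
```python
from h import *
from scipy.signal import find_peaks
st(); ci=imaging.camera_info("wrist"); im=imaging.grab_frame("wrist")[:,:,::-1].copy(); cv2.imwrite("pics/w5.png",im)
g=cv2.GaussianBlur(im.astype(np.float32).mean(2),(5,5),1.2)
for r0 in (190,205,220):
    d=np.gradient(g[r0-2:r0+3].mean(0)); print(r0,[(int(i),round(float(d[i])),round(float((ray(ci,(i,r0),73)[0]-O)@FX),1)) for i in find_peaks(abs(d),height=5)[0] if 170<i<500])
```

```text
t 14.35 pos [567.66 248.51 190.91] rpy [ 3.1408  0.0039 -3.111 ] F [-0.9  0.3 -0.8] T [ 0.06  0.04 -0.04] op 0.99 gf 0.0
190 [(188, 33, -114.2), (231, -10, -76.6), (259, -8, -52.2), (306, 15, -11.1), (330, -6, 9.8), (380, -10, 53.5), (410, -6, 79.7), (414, 20, 83.2), (441, -10, 106.9), (455, -10, 119.1), (461, 16, 124.3), (478, -31, 139.2)]
205 [(190, 35, -113.9), (232, -9, -76.8), (262, -9, -50.2), (306, 14, -11.3), (329, -5, 9.1), (378, -10, 52.5), (409, -5, 79.9), (412, 19, 82.6), (472, -19, 135.8), (476, -10, 139.3)]
220 [(192, 34, -113.6), (233, -9, -76.9), (262, -9, -50.9), (307, 9, -10.5), (329, -5, 9.2), (377, -11, 52.3), (407, -7, 79.3), (411, 20, 82.8), (470, -32, 135.8)]
```

View pics/w5.png

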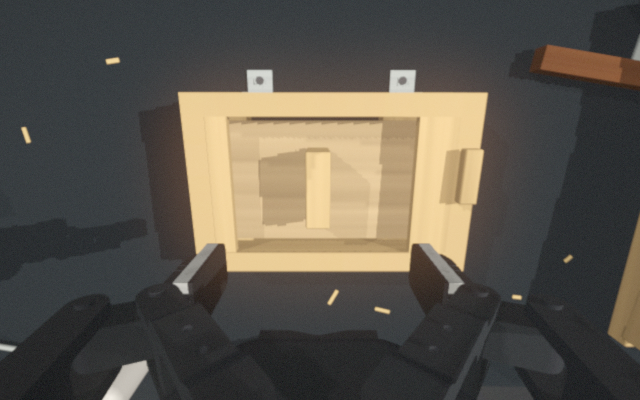

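The board lies flat under both lips, with its batten top at x 306–330. That puts the batten centre at frame x ≈ -0.9 mm (home is -1). The gripper is clear, so I'm handing in.

```bash
python3 -c "
from rig import r
print(r.sign_off())"
```

```text
the job is handed in; nothing more can be done
None
```

The board is flat on both ledges and home against the end rail (batten centre at about frame x -0.9 mm, target -1), released with the gripper clear; I handed it in at about 14.4 s, and the hand-in gave no verdict.

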